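# Put the lathe tips back in their block

### The job

Put the two pointed steel lathe tips away in the wooden storage block: the thick blunt cone in the wide pocket and the slim sharp one in the narrow pocket. Set each one down standing upright on the floor of its pocket, point up, rather than letting it fall in, and let go of it.

Things in the scene. Friction and masses are not known exactly. Their poses are not given: they have to be found in the camera images.
- blunt_tip: Thick blunt steel lathe tip, standing upright on the bench: a cylinder 48 mm in diameter and 50 mm high, topped by a blunt cone that narrows to a flat 18 mm across; 68 mm high in all, about 0.5 kg. Origin: centre of its underside; z points up out of the blunt end. Not to be confused with the straight, flat-topped steel cup tip (36 mm in diameter, 60 mm high) or the light wooden finial that stand near by. The tips and the cup tip swap places between starts.
- sharp_tip: Slim sharp steel lathe tip, standing upright on the bench: a cylinder 26 mm in diameter and 50 mm high, topped by a cone that narrows to a point; 72 mm high in all, about 0.2 kg. Origin: centre of its underside; z points up out of the point.
- wide_pocket (a point): Centre of the floor of the wide round pocket, 70 mm in diameter and 18 mm deep, for the blunt tip. The pocket is open at the top of a fixed dark-brown wooden block 110 x 235 mm and 36 mm high, so its floor is 18 mm above the bench. z is up; y runs along the block's long side towards the narrow pocket, whose centre is 110 mm away. The block may lie at any yaw.
- narrow_pocket (a point): Centre of the floor of the narrow round pocket, 46 mm in diameter and 18 mm deep, for the sharp tip; in the same block, 110 mm from the wide pocket. Its floor is 18 mm above the bench and the block's top 36 mm. z is up; y runs along the block's long side, away from the wide pocket.
Things that resemble listed ones, but are neither listed nor needed, are in the scene too. What is shaped like the blunt_tip but pink is not meant.

How it is judged (in metres and radians):
At the end, for the whole second after the job is handed in: The blunt tip stands in the wide pocket and the sharp tip in the narrow one, each on the pocket's floor (underside within 4 mm of it, centre within 15 mm of the pocket's centre), upright point up within 10 degrees, at rest (horizontal distance between blunt_tip and wide_pocket below 0.015 m and z of blunt_tip in the frame of wide_pocket below 0.004 m and angle between each of blunt_tip, sharp_tip's own z axis and vertical below 0.17 rad and linear speed of each of blunt_tip, sharp_tip below 0.03 m/s and horizontal distance between sharp_tip and narrow_pocket below 0.015 m and z of sharp_tip in the frame of narrow_pocket below 0.004 m); the robot touches nothing.
It fails at once if the blunt tip is let fall into its pocket: it comes within 20 mm of the pocket's floor centre faster than 0.7 m/s (a fall of about 25 mm) (distance between blunt_tip and wide_pocket below 0.02 m and linear speed of blunt_tip above 0.7 m/s).
It fails at once if the sharp tip is let fall into its pocket: it comes within 20 mm of the pocket's floor centre faster than 0.7 m/s (a fall of about 25 mm) (distance between sharp_tip and narrow_pocket below 0.02 m and linear speed of sharp_tip above 0.7 m/s).
It also fails if it takes over 54 s, if anything falls off the work surface, if the arm or the gripper's body presses on something with over 40 N, if the wrist force passes 120 N, or if a joint passes its speed limit or range.

### The arm

A 6-joint arm with a two-finger parallel gripper is mounted at the origin on the work surface. World frame = base frame: x ahead of the robot, y to its left, z up, the work surface at z = 0. Lengths are in m, angles in degrees, forces in N, time in s.
With the tool pointing down it reaches from about 0.2 to 0.875 m from the base axis. Payload 3.4 kg.
Tool frame: the origin (TCP) lies midway between the tips of the shut fingers; the grasp point (between the pads) lies 19 mm behind it (grip_depth is the z of the grasp point in the tool frame, in m); z points along the fingers, y is the line along which they close (so a half turn about z gives the same grasp; the last joint's range is limited). The gripper opens to 94 mm and grips with 3 to 60 N. Pads are 16 mm wide; open, the fingers measure 119 mm over their backs; the gripper's body (75 mm by 177 mm) begins 78 mm behind the grasp point.
Start: joints at [65.145, 15.808, 86.224, -0, 77.962, -6.933], TCP at [0.177, 0.547, 0.205] pointing down, gripper open.
Joint ranges: [-165.64, 165.64], [-43.16, 119.46], [12.63, 154.43], [-67.54, 247.53], [6.08, 155.33], [-154.97, 154.97]. Speed limits (degrees/s): [147.25, 147.25, 180, 180, 180, 180].

### API

Orientations are given as a 3x3 rotation matrix whose columns are the frame's x, y, z axes.
In Python, from workcell import read_state, read_camera, get_calibration, close_job, grip_depth gives the robot as it stands.
- The arm moves only by the shell command python3 -m pendant 'ROWS' [FORCE]. ROWS is JSON, a list of rows, each an object of numbers: "rx", "ry", "rz": the turn, a rotation vector about the tool's x, y, z in units of 10 degrees (1.0 is 10 degrees); "dx", "dy", "dz": the shift along the tool's x, y, z in units of 25 mm (1.0 is 25 mm); "gripper": the opening, from 0 (shut) to 1 (fully open). A call has exactly 10 rows; each row shifts and turns the commanded pose from where the row before left it, along the tool's axes as they then stand; what a row does not reach is not made up. A row lasts 1/8 s, in which the tool goes at most 62.5 mm and 10.7 degrees, less where a joint would pass 70% of its speed; a pose out of reach is approached as far as the arm can. A call is refused whole if a number of a shift passes 1 or a number of a turn 1, either way. A call with a gripper value outside its range is refused whole. The fingers move at their own pace and stop on an object; FORCE is the grip in N (left out, the last holds). Time passes only in rows, so rows that do not move let the fingers close, or fill a call up. It gives the time, the measured TCP pose, the force, the opening and the grip force at its end, in the units of the state.
- read_state(): the state, without advancing time (a new reading comes with each control period).
- read_camera(name): name is "scene" or "top" or "wrist"; returns (picture, depth): 400x640x3 uint8, red, green, blue; 400x640 float32, m along the optical axis (not along the pixel's ray), 0 where there is no reading.
- get_calibration(name): a dict with "fx", "fy", "cx", "cy" (pixels), "rvec" (rotation vector, rad) and "tvec" (3), from world to camera coordinates, as OpenCV has them. Camera axes: x right, y down, z forward; pixel columns grow to the right and rows downward; lengths in m; the calibration is good to about 2 mm. The wrist camera is an equidistant fisheye: a pixel r from the principal point sees the ray r / f radians off the axis. A picture is of the moment at which its call begins: read the wrist's pose just before it. get_calibration takes no time and is no camera call; for the wrist camera it gives the pose at the moment of the call.
- close_job(): hands the job in; it is judged then, once.
The state is a dict: "clock": time; "q": joint angles; "qvel": joint speeds; "joint_torque": joint torques, N m; "tcp_pos": TCP position; "tool_rot": TCP orientation; "force": force on the tool from outside, world axes, zero at the start; "wrist_torque": the same for the moment, N m; "gripper_width": finger opening in m; "grasp_force": force on a finger pad.
Only numpy, scipy, OpenCV 4.12 (cv2) and the standard library are available. Lean on these libraries where they do the work, as an engineer would, in place of code of your own. Each camera call takes 0.05 s, during which the arm holds its last target. There are 200 camera calls.

## Working session

There is one attempt and no reset: what is moved stays moved. The work goes in short steps, Python scripts to look and compute and a shell command to move; the robot and the scene stay as the last step left them, time stands still between calls to the robot, and variables do not carry over. Pictures are saved under pics/ and viewed, at most 10 in all, crops included, and the job is handed in when it is done.

```bash
mkdir -p pics; cat > h.py <<'E'
import numpy as np, cv2
from workcell import *
def snap(n,f):
    c=get_calibration(n); p,d=read_camera(n); cv2.imwrite('pics/'+f+'.png',p[:,:,::-1]); np.savez('pics/'+f,p=p,d=d,**{k:np.array(v) for k,v in c.items()}); return p,d,c
def world(c,d):
    R,_=cv2.Rodrigues(np.array(c['rvec'],float)); v,u=np.mgrid[:d.shape[0],:d.shape[1]]
    P=np.stack([(u-c['cx'])/c['fx']*d,(v-c['cy'])/c['fy']*d,d],-1)
    return (P-np.array(c['tvec']).ravel())@R
E
python3 - <<'E'
from h import *
s=read_state();print(s['clock'],s['tcp_pos'],s['tool_rot'],s['gripper_width'],grip_depth)
for n in('top','scene'):
    p,d,c=snap(n,n+'0');R,_=cv2.Rodrigues(np.array(c['rvec'],float));print(n,(d>0).mean(),-R.T@np.array(c['tvec']).ravel(),c['fx'])
E
```

```text
0.0 [0.17669483 0.54660323 0.20462922] [[-9.51481646e-01  3.07704596e-01 -7.47941131e-04]
 [ 3.07705427e-01  9.51480325e-01 -1.60022015e-03]
 [ 2.19256174e-04 -1.75272565e-03 -9.99998440e-01]] 0.09382018294022595 -0.0188
top 0.99603125 [ 0.54161554 -0.01170623  1.0061924 ] 428.5015276576923
scene 0.996140625 [ 1.24441521 -0.07891293  0.46524155] 363.52486465272136
```

View pics/top0.png

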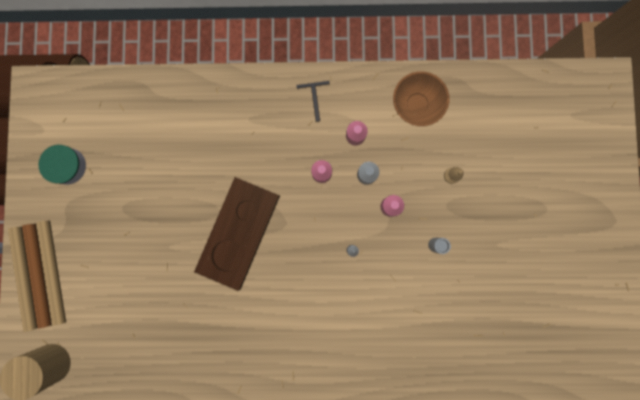

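View pics/scene0.png

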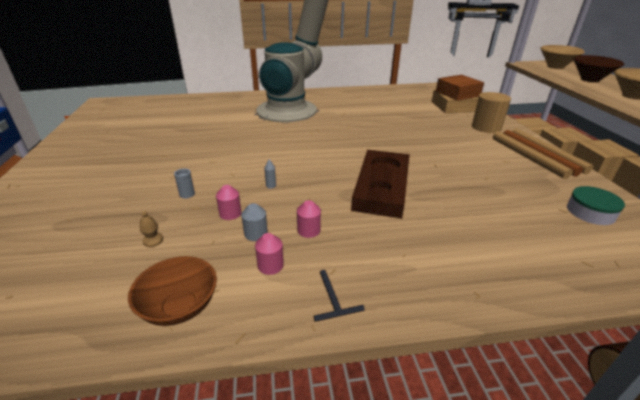

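The top view shows the block with its wide pocket near (223,255) and its narrow one near (241,210). The blunt tip is at (368,173), with pink decoys at (322,171), (357,131) and (392,205). The sharp tip is at (352,250) and the cup at (440,246). The scene view agrees.

```bash
python3 - <<'E'
from h import *
for n in('top','scene'):
    z=np.load(f'pics/{n}0.npz');p,d=z['p'],z['d'];W=world(z,d);print(n,'table z',np.median(W[...,2][(d>0)&(W[...,0]>.2)&(W[...,0]<.8)&(abs(W[...,1])<.3)]))
    hsv=cv2.cvtColor(p,cv2.COLOR_RGB2HSV)
    m=((W[...,2]>.012)&(W[...,2]<.09)&(W[...,0]>.2)&(W[...,0]<.9)&(W[...,1]>-.4)&(W[...,1]<.35)&(d>0)).astype(np.uint8)
    k,l,st,ce=cv2.connectedComponentsWithStats(m)
    for i in range(1,k):
        if st[i,4]<25: continue
        q=W[l==i];h=np.percentile(q[:,2],98);t=q[q[:,2]>h-.012]
        up=q[q[:,2]>.03] if len(q[q[:,2]>.03]) else q
        circ=cv2.minEnclosingCircle(q[:,:2].astype(np.float32)*1000)
        print(ce[i].round(),st[i,4],'h',h.round(3),'top',t[:,:2].mean(0).round(4),'circ',np.round(circ[0],1),round(circ[1],1),'hsv',np.median(hsv[l==i],0))
# block
z=np.load('pics/top0.npz');p,d=z['p'],z['d'];W=world(z,d)
m=((W[...,2]>.010)&(W[...,2]<.045)).astype(np.uint8);k,l,st,ce=cv2.connectedComponentsWithStats(m)
i=l[230,255] or l[230,215];q=W[l==i];r=cv2.minAreaRect((q[q[:,2]>.03][:,:2]*1000).astype(np.float32));print('block',r, np.median(q[:,2]))
low=((l==i)&(W[...,2]<.026)).astype(np.uint8)
k2,l2,s2,c2=cv2.connectedComponentsWithStats(low)
for j in range(1,k2):
    if s2[j,4]>30: print('pocket',c2[j],s2[j,4],np.median(W[l2==j],0), np.round(cv2.minEnclosingCircle((W[l2==j][:,:2]*1000).astype(np.float32)),1) if 0 else cv2.minEnclosingCircle((W[l2==j][:,:2]*1000).astype(np.float32)))
E
```

```text
top table z 0.0003280445274100137
[422.  98.] 2012 h 0.051 top [ 0.8439 -0.2405] circ [ 836.7 -234.9] 64.6 hsv [ 13. 138. 118.]
[356. 133.] 409 h 0.07 top [ 0.7622 -0.0883] circ [763.7 -87.5] 24.3 hsv [173.  96. 153.]
[321. 171.] 378 h 0.069 top [ 0.6743 -0.0076] circ [675.7  -6.8] 24.4 hsv [172.   97.  157.5]
[368. 173.] 394 h 0.069 top [ 0.6697 -0.1121] circ [ 670.2 -113. ] 24.0 hsv [ 60.   8. 123.]
[455. 174.] 199 h 0.07 top [ 0.6649 -0.3099] circ [ 665.6 -309.2] 16.7 hsv [ 18. 103. 121.]
[236. 234.] 5155 h 0.039 top [0.5396 0.1852] circ [535.4 188.1] 129.3 hsv [ 11. 137.  73.]
[392. 206.] 399 h 0.07 top [ 0.5941 -0.1659] circ [ 594.8 -166.5] 24.0 hsv [172.  97. 159.]
[440. 246.] 287 h 0.062 top [ 0.5048 -0.2694] circ [ 504.8 -269.4] 18.0 hsv [ 90.  13. 130.]
[352. 251.] 115 h 0.071 top [ 0.4946 -0.0749] circ [494.3 -75. ] 12.8 hsv [ 23.   9. 116.]
scene table z 6.378255030058092e-05
[382. 182.] 2932 h 0.037 top [0.5606 0.1792] circ [540.1 189.1] 129.0 hsv [  9. 178.  55.]
[270. 173.] 227 h 0.068 top [ 0.4993 -0.075 ] circ [498.5 -74.5] 13.1 hsv [105.  25. 104.]
[184. 181.] 406 h 
[... 229 characters left out ...]
.7] 23.8 hsv [170. 133. 145.]
[263. 238.] 1571 h 0.068 top [ 0.7326 -0.0984] circ [ 726.9 -106.2] 68.0 hsv [168. 116. 137.]
[149. 227.] 413 h 0.07 top [ 0.6704 -0.3098] circ [ 669.5 -310.3] 16.1 hsv [ 16. 133. 120.]
[172. 288.] 3917 h 0.051 top [ 0.831  -0.2397] circ [ 838.2 -233.9] 65.2 hsv [ 12. 183. 110.]
block ((535.3998413085938, 187.9189453125), (111.62322998046875, 235.97198486328125), 67.03974914550781) 0.035406090123068404
pocket [245.96232877 211.01712329] 292 [0.58691321 0.1681862  0.01822806] ((586.803466796875, 167.5362548828125), 22.636903762817383)
pocket [227.046875   255.73295455] 704 [0.4840354  0.21125417 0.01820264] ((484.310546875, 211.77716064453125), 34.65525436401367)
```

```bash
R='{"dx":-1,"dy":-1}'; python3 -m pendant '[{"dx":-1,"dy":-1,"gripper":1},{"dx":-1,"dy":-1},{"dx":-1,"dy":-1},{"dx":-1,"dy":-1},{"dx":-1,"dy":-1},{"dx":-1,"dy":-1},{"dx":-1,"dy":-1},{"dx":-1,"dy":-1},{"dx":-1,"dy":-1},{"dx":-1,"dy":-1}]' 25
python3 -m pendant '[{"dx":-1,"dy":-1},{"dx":-1,"dy":-1},{"dx":-1,"dy":-1},{"dx":-1,"dy":-1},{"dx":-1,"dy":-1},{"dx":-1,"dy":-1},{"dx":-1,"dy":-1},{"dx":-0.8,"dy":-0.8},{"dx":-0.8,"dy":-0.8},{}]'
python3 - <<'E'
from h import *
s=read_state();print(s['clock'],s['tcp_pos'],s['q'])
p,d,c=snap('wrist','w1');print(c)
E
```

```text
0.1 [0.17675973 0.54664609 0.20472075] [ 6.51427355e+01  1.58428243e+01  8.62854036e+01  5.05534104e-04
  7.79616727e+01 -6.93338288e+00]
{'fx': 309.70691628693146, 'fy': 309.70691628693146, 'cx': 318.60278714015345, 'cy': 197.3353572454387, 'rvec': array([-2.35221893, -1.71409207, -0.23310267]), 'tvec': array([-0.57516531, -0.0274867 ,  0.39157005])}invalid input
invalid input
```

View pics/w1.png

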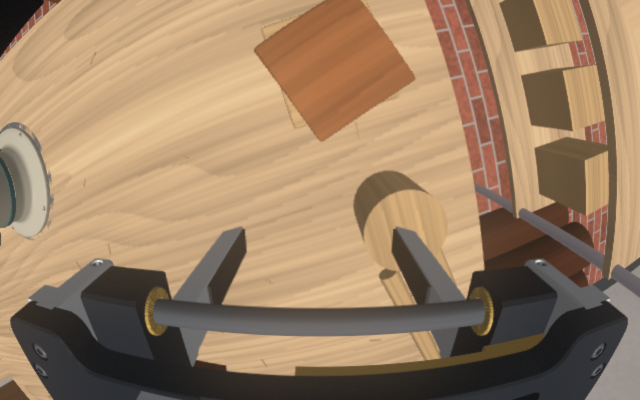

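The arm has not moved because the rows were refused, probably for missing keys. A wooden cylinder stands near the right finger at (400,215), so I'll check its height before moving.

```bash
python3 - <<'E'
from h import *
z=np.load('pics/top0.npz');W=world(z,z['d'])
m=(W[...,2]>.03)&(W[...,1]>.4)&(W[...,0]<.45)
q=W[m];print(q[:,:2].min(0),q[:,:2].max(0),np.percentile(q[:,2],[5,50,99]));t=q[q[:,2]>.09]
print(t.min(0),t.max(0)) if len(t) else 0
E
python3 -m pendant '[{"rx":0,"ry":0,"rz":0,"dx":-1,"dy":-1,"dz":-0.3,"gripper":1},{"rx":0,"ry":0,"rz":0,"dx":0,"dy":0,"dz":0,"gripper":1}]' 25
```

```text
[0.19630755 0.57481874] [0.44946203 0.69503652] [0.03119592 0.09917153 0.10399777]
[0.19630755 0.57532565 0.0900151 ] [0.28454816 0.66763459 0.10678273]invalid input
```

```bash
python3 -m pendant '[{"rx":0,"ry":0,"rz":0,"dx":-1,"dy":-1,"dz":0,"gripper":1},{"rx":0,"ry":0,"rz":0,"dx":-1,"dy":-1,"dz":0,"gripper":1},{"rx":0,"ry":0,"rz":0,"dx":-1,"dy":-1,"dz":0,"gripper":1},{"rx":0,"ry":0,"rz":0,"dx":-1,"dy":-1,"dz":0,"gripper":1},{"rx":0,"ry":0,"rz":0,"dx":-1,"dy":-1,"dz":0,"gripper":1},{"rx":0,"ry":0,"rz":0,"dx":-1,"dy":-1,"dz":0,"gripper":1},{"rx":0,"ry":0,"rz":0,"dx":-1,"dy":-1,"dz":0,"gripper":1},{"rx":0,"ry":0,"rz":0,"dx":-1,"dy":-1,"dz":0,"gripper":1},{"rx":0,"ry":0,"rz":0,"dx":-1,"dy":-1,"dz":0,"gripper":1},{"rx":0,"ry":0,"rz":0,"dx":-1,"dy":-1,"dz":0,"gripper":1}]' 25
```

```text
clock: 1.4
tcp_pos: [0.3381, 0.2312, 0.2054]
tool_rot: [[-0.952, 0.308, 0.0], [0.308, 0.952, 0.0], [-0.0, 0.0, -1.0]]
force: [1.0, 0.7, -0.3]
gripper_width: 0.0942
grasp_force: 0.0
```

```bash
python3 -m pendant '[{"rx":0,"ry":0,"rz":0,"dx":-1,"dy":-1,"dz":0,"gripper":1},{"rx":0,"ry":0,"rz":0,"dx":-1,"dy":-1,"dz":0,"gripper":1},{"rx":0,"ry":0,"rz":0,"dx":-1,"dy":-1,"dz":0,"gripper":1},{"rx":0,"ry":0,"rz":0,"dx":-1,"dy":-1,"dz":0,"gripper":1},{"rx":0,"ry":0,"rz":0,"dx":-1,"dy":-1,"dz":0,"gripper":1},{"rx":0,"ry":0,"rz":0,"dx":-1,"dy":-1,"dz":0,"gripper":1},{"rx":0,"ry":0,"rz":0,"dx":-1,"dy":-1,"dz":0,"gripper":1},{"rx":0,"ry":0,"rz":0,"dx":-1,"dy":-1,"dz":0,"gripper":1},{"rx":0,"ry":0,"rz":0,"dx":-0.9,"dy":-0.9,"dz":0.5,"gripper":1},{"rx":0,"ry":0,"rz":0,"dx":-0.9,"dy":-0.8,"dz":0.5,"gripper":1}]' 25
python3 - <<'E'
from h import *
s=read_state();p,d,c=snap('wrist','w2');print(s['tcp_pos'])
# fisheye rays -> world points via depth
R,_=cv2.Rodrigues(np.array(c['rvec'],float));v,u=np.mgrid[:400,:640]
x=(u-c['cx'])/c['fx'];y=(v-c['cy'])/c['fy'];th=np.hypot(x,y);k=np.tan(np.minimum(th,1.4))/np.maximum(th,1e-6)
W=(np.stack([x*k*d,y*k*d,d],-1)-c['tvec'])@R
m=((W[...,2]>.008)&(W[...,2]<.085)&(th<1.35)&(d>0)&(W[...,0]>.3)).astype(np.uint8)
n,l,st,ce=cv2.connectedComponentsWithStats(m);hsv=cv2.cvtColor(p,cv2.COLOR_RGB2HSV)
for i in range(1,n):
    if st[i,4]>150:
        q=W[l==i];t=q[q[:,2]>np.percentile(q[:,2],99)-.008];cc,r=cv2.minEnclosingCircle((q[:,:2]*1000).astype(np.float32))
        print(ce[i].round(),st[i,4],np.percentile(q[:,2],99).round(3),t[:,:2].mean(0).round(4),np.round(cc,1),round(r,1),np.median(hsv[l==i],0))
E
```

```text
clock: 2.65
tcp_pos: [0.4967, -0.0749, 0.18]
tool_rot: [[-0.951, 0.308, -0.0], [0.308, 0.951, 0.0], [0.0, 0.0, -1.0]]
force: [-0.4, 0.4, -0.7]
gripper_width: 0.0942
grasp_force: 0.0
[ 0.496674   -0.07487596  0.1800067 ]
[518. 152.] 13727 0.037 [0.5363 0.1801] [535.8 186.5] 129.7 [ 11. 134.  97.]
[317. 186.] 615 0.071 [ 0.4942 -0.0747] [494.2 -75.6] 13.4 [ 15.  19. 129.]
[170. 243.] 1155 0.06 [ 0.5054 -0.2684] [ 505.7 -269.8] 18.7 [ 15.  14. 113.]
[272. 283.] 1626 0.068 [ 0.5932 -0.165 ] [ 595.1 -166.5] 24.6 [172.   99.  179.5]
[401. 293.] 513 0.06 [ 0.6585 -0.0128] [664.8 -18.1] 17.9 [175.  95. 121.]
[330. 302.] 310 0.035 [ 0.6495 -0.1068] [ 663.4 -110.5] 22.6 [ 11.  20. 102.]
[206. 344.] 278 0.068 [ 0.6694 -0.3075] [ 670.3 -302.6] 13.9 [ 16.5 106.  141. ]
[365. 353.] 761 0.056 [ 0.7469 -0.0839] [762.9 -87.8] 24.1 [174. 100. 122.]
[ 20. 392.] 687 0.063 [ 0.8496 -1.2677] [  838.4 -1214.1] 227.0 [ 14. 122.  84.]
[626. 392.] 474 0.051 [1.6199 0.8201] [1560.8  730.2] 169.8 [ 14.  22. 154.]
```

View pics/w2.png

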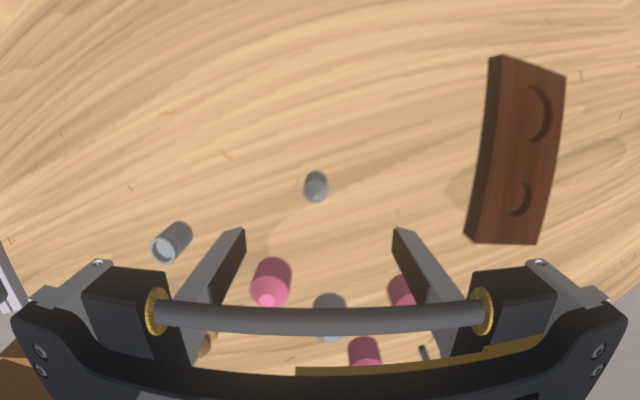

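The wrist view confirms the sharp tip at (317,186), which is world (0.4943, -0.075). I'll descend and close on it.

```bash
python3 -m pendant '[{"rx":0,"ry":0,"rz":0,"dx":0.08,"dy":-0.04,"dz":0.9,"gripper":1},{"rx":0,"ry":0,"rz":0,"dx":0,"dy":0,"dz":0.9,"gripper":1},{"rx":0,"ry":0,"rz":0,"dx":0,"dy":0,"dz":0.9,"gripper":1},{"rx":0,"ry":0,"rz":0,"dx":0,"dy":0,"dz":0.9,"gripper":0.8},{"rx":0,"ry":0,"rz":0,"dx":0,"dy":0,"dz":0.9,"gripper":0.6},{"rx":0,"ry":0,"rz":0,"dx":0,"dy":0,"dz":0.9,"gripper":0.5},{"rx":0,"ry":0,"rz":0,"dx":0,"dy":0,"dz":0.85,"gripper":0.5},{"rx":0,"ry":0,"rz":0,"dx":0,"dy":0,"dz":0,"gripper":0},{"rx":0,"ry":0,"rz":0,"dx":0,"dy":0,"dz":0,"gripper":0},{"rx":0,"ry":0,"rz":0,"dx":0,"dy":0,"dz":0,"gripper":0}]' 25
```

```text
clock: 3.95
tcp_pos: [0.4949, -0.0745, 0.0252]
tool_rot: [[-0.952, 0.307, 0.002], [0.307, 0.952, -0.001], [-0.002, -0.0, -1.0]]
force: [-1.2, -2.9, 1.7]
gripper_width: 0.0273
grasp_force: 1.2
```

```bash
python3 -m pendant '[{"rx":0,"ry":0,"rz":0,"dx":0,"dy":0,"dz":0,"gripper":0},{"rx":0,"ry":0,"rz":0,"dx":0,"dy":0,"dz":0,"gripper":0},{"rx":0,"ry":0,"rz":0,"dx":0,"dy":0,"dz":-0.4,"gripper":0},{"rx":0,"ry":0,"rz":0,"dx":0,"dy":0,"dz":-0.8,"gripper":0},{"rx":0,"ry":0,"rz":0,"dx":0,"dy":0,"dz":-0.8,"gripper":0},{"rx":0,"ry":0,"rz":0,"dx":0,"dy":0,"dz":-0.8,"gripper":0},{"rx":0,"ry":0,"rz":0,"dx":0,"dy":0.5,"dz":-0.4,"gripper":0},{"rx":0,"ry":0,"rz":0,"dx":-0.1,"dy":1,"dz":0,"gripper":0},{"rx":0,"ry":0,"rz":0,"dx":-0.1,"dy":1,"dz":0,"gripper":0},{"rx":0,"ry":0,"rz":0,"dx":-0.1,"dy":1,"dz":0,"gripper":0}]' 25
python3 -m pendant '[{"rx":0,"ry":0,"rz":0,"dx":-0.1,"dy":1,"dz":0,"gripper":0},{"rx":0,"ry":0,"rz":0,"dx":-0.1,"dy":1,"dz":0,"gripper":0},{"rx":0,"ry":0,"rz":0,"dx":0,"dy":1,"dz":0,"gripper":0},{"rx":0,"ry":0,"rz":0,"dx":0,"dy":1,"dz":0,"gripper":0},{"rx":0,"ry":0,"rz":0,"dx":0,"dy":1,"dz":0,"gripper":0},{"rx":0,"ry":0,"rz":0,"dx":0,"dy":1,"dz":0,"gripper":0},{"rx":0,"ry":0,"rz":0,"dx":0,"dy":0.5,"dz":0,"gripper":0},{"rx":0,"ry":0,"rz":0,"dx":0,"dy":0.3,"dz":0,"gripper":0},{"rx":0,"ry":0,"rz":0,"dx":0,"dy":0,"dz":0,"gripper":0},{"rx":0,"ry":0,"rz":0,"dx":0,"dy":0,"dz":0,"gripper":0}]' 25
cat >> h.py <<'E'
def wristworld(c,d):
    R,_=cv2.Rodrigues(np.array(c['rvec'],float));v,u=np.mgrid[:400,:640]
    x=(u-c['cx'])/c['fx'];y=(v-c['cy'])/c['fy'];th=np.hypot(x,y);k=np.tan(np.minimum(th,1.4))/np.maximum(th,1e-6)
    return (np.stack([x*k*d,y*k*d,d],-1)-c['tvec'])@R
E
python3 - <<'E'
from h import *
s=read_state();p,d,c=snap('wrist','w3');W=wristworld(c,d);print(s['tcp_pos'],s['gripper_width'])
E
```

```text
clock: 5.2
tcp_pos: [0.528, 0.0086, 0.1038]
tool_rot: [[-0.951, 0.308, -0.001], [0.308, 0.951, 0.001], [0.001, 0.0, -1.0]]
force: [-0.4, -0.6, -2.8]
gripper_width: 0.025
grasp_force: 24.8
clock: 6.45
tcp_pos: [0.585, 0.1664, 0.1042]
tool_rot: [[-0.951, 0.308, -0.0], [0.308, 0.951, -0.0], [0.0, -0.001, -1.0]]
force: [-0.0, -0.1, -2.0]
gripper_width: 0.0255
grasp_force: 24.8
[0.58500057 0.16635744 0.10416833] 0.025501660171988325
```

View pics/w3.png

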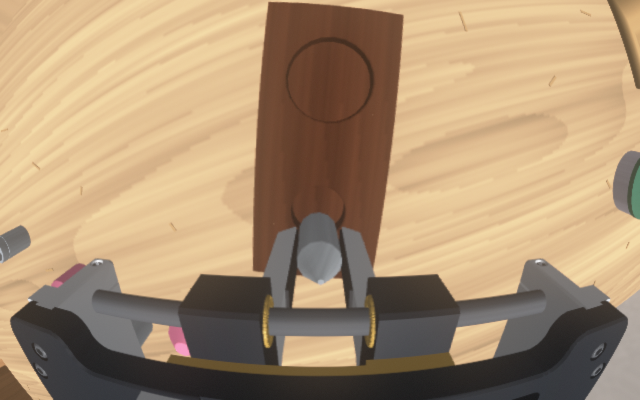

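The sharp tip is held upright, with its base at about (318,205) just in front of the narrow pocket's visible rim. The wide pocket is at (330,80). I'll measure both.

```bash
python3 - <<'E'
from h import *
z=np.load('pics/w3.npz');W=wristworld(z,z['d'])
q=W[80,330];print('wide floor mid',q)
m=((W[...,2]<.026)&(W[...,2]>.012)).astype(np.uint8);n,l,st,ce=cv2.connectedComponentsWithStats(m)
for i in range(1,n):
    if st[i,4]>200: print(ce[i],st[i,4],cv2.minEnclosingCircle((W[l==i][:,:2]*1000).astype(np.float32)))
t=np.zeros((400,640),bool);t[188:285,296:342]=1
q=W[t&(W[...,2]>.06)&(W[...,2]<.2)&(np.hypot(W[...,0]-.585,W[...,1]-.166)<.03)]
print('tip z',q[:,2].min(),q[:,2].max())
c=q[(q[:,2]>.082)&(q[:,2]<.12)];Rt=np.array([[-.951,.308],[.308,.951]]);r=(c[:,:2]-[.585,.1664])@Rt
print('rel x,y ranges',np.percentile(r,[1,50,99],axis=0))
# circle fit: r^2
A=np.c_[2*c[:,:2],np.ones(len(c))];s=np.linalg.lstsq(A,(c[:,:2]**2).sum(1),rcond=None)[0];print('axis',s[:2],np.sqrt(s[2]+s[:2]@s[:2]))
E
```

```text
wide floor mid [0.48538517 0.20967466 0.01661619]
[629.67462423  28.24933687] 1131 ((500.90911865234375, 647.4703979492188), 69.28006744384766)
[329.01668806  80.1346048 ] 5453 ((485.6054382324219, 208.56253051757812), 35.50295639038086)
[626.07126437 180.70114943] 435 ((696.2474365234375, 596.2013549804688), 44.30630111694336)
[317.47632509 203.64522968] 1415 ((587.7344360351562, 165.5579833984375), 23.414743423461914)
tip z 0.07841119823630507 0.15167469676781783
rel x,y ranges [[ 2.21919670e-03 -1.22679076e-02]
 [ 1.04801748e-02  4.06693816e-05]
 [ 1.26100252e-02  1.42989454e-02]]
axis [0.58612612 0.16688082] 0.013211692280188994
```

```bash
python3 -m pendant '[{"rx":0,"ry":0,"rz":0,"dx":-0.05,"dy":0,"dz":0.5,"gripper":0},{"rx":0,"ry":0,"rz":0,"dx":0,"dy":0,"dz":0.5,"gripper":0},{"rx":0,"ry":0,"rz":0,"dx":0,"dy":0,"dz":0.5,"gripper":0},{"rx":0,"ry":0,"rz":0,"dx":0,"dy":0,"dz":0.3,"gripper":0},{"rx":0,"ry":0,"rz":0,"dx":0,"dy":0,"dz":0.2,"gripper":0},{"rx":0,"ry":0,"rz":0,"dx":0,"dy":0,"dz":0.15,"gripper":0},{"rx":0,"ry":0,"rz":0,"dx":0,"dy":0,"dz":0.1,"gripper":0},{"rx":0,"ry":0,"rz":0,"dx":0,"dy":0,"dz":0.1,"gripper":0},{"rx":0,"ry":0,"rz":0,"dx":0,"dy":0,"dz":0.05,"gripper":0},{"rx":0,"ry":0,"rz":0,"dx":0,"dy":0,"dz":0,"gripper":0}]' 25
```

```text
clock: 7.75
tcp_pos: [0.5865, 0.1667, 0.0442]
tool_rot: [[-0.951, 0.308, 0.0], [0.308, 0.951, 0.0], [-0.0, 0.0, -1.0]]
force: [-0.6, 0.3, -2.2]
gripper_width: 0.0254
grasp_force: 24.8
```

```bash
python3 -m pendant '[{"rx":0,"ry":0,"rz":0,"dx":0,"dy":0,"dz":0.03,"gripper":0},{"rx":0,"ry":0,"rz":0,"dx":0,"dy":0,"dz":0.03,"gripper":0},{"rx":0,"ry":0,"rz":0,"dx":0,"dy":0,"dz":0,"gripper":0},{"rx":0,"ry":0,"rz":0,"dx":0,"dy":0,"dz":0,"gripper":0},{"rx":0,"ry":0,"rz":0,"dx":0,"dy":0,"dz":0,"gripper":0},{"rx":0,"ry":0,"rz":0,"dx":0,"dy":0,"dz":0,"gripper":0},{"rx":0,"ry":0,"rz":0,"dx":0,"dy":0,"dz":0,"gripper":0},{"rx":0,"ry":0,"rz":0,"dx":0,"dy":0,"dz":0,"gripper":0},{"rx":0,"ry":0,"rz":0,"dx":0,"dy":0,"dz":0,"gripper":0},{"rx":0,"ry":0,"rz":0,"dx":0,"dy":0,"dz":0,"gripper":0}]' 25
```

```text
clock: 9.0
tcp_pos: [0.5867, 0.1666, 0.0432]
tool_rot: [[-0.951, 0.308, 0.001], [0.308, 0.951, 0.0], [-0.001, 0.0, -1.0]]
force: [-1.2, 0.3, 5.8]
gripper_width: 0.0253
grasp_force: 24.9
```

The tip is on the floor, with +5.8 N at the wrist. I'll release it and rise.

```bash
python3 -m pendant '[{"rx":0,"ry":0,"rz":0,"dx":0,"dy":0,"dz":0,"gripper":0.4},{"rx":0,"ry":0,"rz":0,"dx":0,"dy":0,"dz":0,"gripper":0.5},{"rx":0,"ry":0,"rz":0,"dx":0,"dy":0,"dz":0,"gripper":0.6},{"rx":0,"ry":0,"rz":0,"dx":0,"dy":0,"dz":-0.3,"gripper":0.6},{"rx":0,"ry":0,"rz":0,"dx":0,"dy":0,"dz":-0.7,"gripper":0.6},{"rx":0,"ry":0,"rz":0,"dx":0,"dy":0,"dz":-1,"gripper":0.6},{"rx":0,"ry":0,"rz":0,"dx":0,"dy":0,"dz":-1,"gripper":1},{"rx":0,"ry":0,"rz":0,"dx":0,"dy":0,"dz":-1,"gripper":1},{"rx":0,"ry":0,"rz":0,"dx":0,"dy":0,"dz":-1,"gripper":1},{"rx":0,"ry":0,"rz":0,"dx":-0.6,"dy":-0.6,"dz":0,"gripper":1}]' 25
python3 -m pendant '[{"rx":0,"ry":0,"rz":0,"dx":-0.6,"dy":-1,"dz":0,"gripper":1},{"rx":0,"ry":0,"rz":0,"dx":-0.7,"dy":-1,"dz":0,"gripper":1},{"rx":0,"ry":0,"rz":0,"dx":-0.7,"dy":-1,"dz":0,"gripper":1},{"rx":0,"ry":0,"rz":0,"dx":-0.7,"dy":-1,"dz":0,"gripper":1},{"rx":0,"ry":0,"rz":0,"dx":-0.7,"dy":-1,"dz":0,"gripper":1},{"rx":0,"ry":0,"rz":0,"dx":-0.7,"dy":-1,"dz":0,"gripper":1},{"rx":0,"ry":0,"rz":0,"dx":-0.7,"dy":-1,"dz":0,"gripper":1},{"rx":0,"ry":0,"rz":0,"dx":-0.7,"dy":-1,"dz":0,"gripper":1},{"rx":0,"ry":0,"rz":0,"dx":-0.5,"dy":-0.8,"dz":0,"gripper":1},{"rx":0,"ry":0,"rz":0,"dx":0,"dy":-0.2,"dz":0,"gripper":1}]' 25
python3 - <<'E'
from h import *
p,d,c=snap('wrist','w4');W=wristworld(c,d);hsv=cv2.cvtColor(p,cv2.COLOR_RGB2HSV)
m=((W[...,2]>.008)&(W[...,2]<.075)&(d>0)&(W[...,0]>.55)&(W[...,0]<.8)&(abs(W[...,1])<.3)).astype(np.uint8)
n,l,st,ce=cv2.connectedComponentsWithStats(m)
for i in range(1,n):
    if st[i,4]>150:
        q=W[l==i];print(ce[i].round(),st[i,4],np.percentile(q[:,2],99).round(3),q[q[:,2]>.06][:,:2].mean(0),cv2.minEnclosingCircle((q[:,:2]*1000).astype(np.float32)),np.median(hsv[l==i],0))
print(read_state()['tcp_pos'])
p,d,c=snap('top','top2');W=world(c,d);q=W[(W[...,2]>.042)&(np.hypot(W[...,0]-.587,W[...,1]-.167)<.03)]
print('sharp',q[:,2].max(),cv2.minEnclosingCircle((q[:,:2]*1000).astype(np.float32)),q[q[:,2]>.075].mean(0))
E
```

```text
clock: 10.25
tcp_pos: [0.5976, 0.1483, 0.1703]
tool_rot: [[-0.952, 0.306, 0.005], [0.306, 0.952, 0.001], [-0.005, 0.002, -1.0]]
force: [0.7, -0.3, 1.0]
gripper_width: 0.0925
grasp_force: 0.0
clock: 11.5
tcp_pos: [0.6695, -0.1146, 0.1665]
tool_rot: [[-0.951, 0.31, -0.001], [0.31, 0.951, 0.0], [0.001, -0.0, -1.0]]
force: [-0.1, 0.1, 0.0]
gripper_width: 0.0936
grasp_force: 0.0
[518.  66.] 6547 0.072 [0.58733564 0.15854911] ((587.8796997070312, 164.5442657470703), 82.58440399169922) [ 11. 133.  90.]
[246. 140.] 2019 0.068 [ 0.59574719 -0.1658215 ] ((596.1559448242188, -166.96868896484375), 24.361957550048828) [172. 105. 201.]
[416. 166.] 2002 0.068 [ 0.67435993 -0.00904318] ((675.7384643554688, -7.519166469573975), 24.49781608581543) [173. 103. 181.]
[319. 192.] 1984 0.068 [ 0.66989519 -0.11283191] ((671.05419921875, -113.1162338256836), 24.492982864379883) [ 15.   5. 144.]
[168. 237.] 175 0.049 [nan nan] ((667.0870361328125, -299.57537841796875), 11.122821807861328) [ 17. 107. 130.]
[365. 260.] 1856 0.068 [ 0.76186235 -0.08820057] ((764.0653076171875, -88.16181182861328), 24.439071655273438) [173. 102. 175.]
[269. 304.] 187 0.049 [nan nan] ((790.082275390625, -217.91839599609375), 26.928951263427734) [ 14. 118.  88.]
[ 0.66894416 -0.11398286  0.16681796]
sharp 0.0914610587463573 ((586.3284912109375, 166.4732666015625), 12.754732131958008) [0.5866827  0.16547441 0.08120002]<stdin>:7: RuntimeWarning: Mean of empty slice.
  ret = um.true_divide(
```

View pics/w4.png

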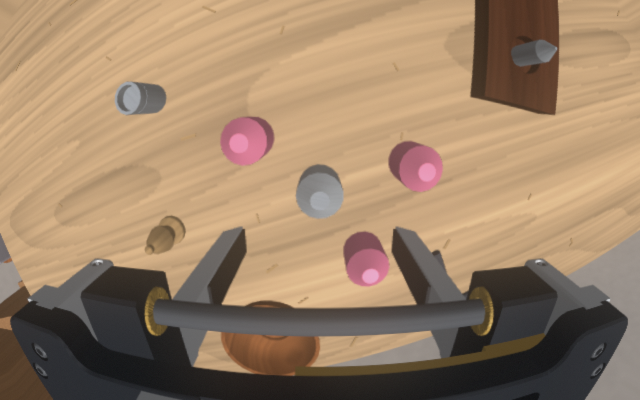

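The sharp tip stands in its pocket at (535,52), and the blunt tip is between the fingers at (319,192). I'll descend on it.

```bash
python3 -m pendant '[{"rx":0,"ry":0,"rz":0,"dx":-0.05,"dy":0.06,"dz":0.9,"gripper":0.85},{"rx":0,"ry":0,"rz":0,"dx":0,"dy":0,"dz":0.9,"gripper":0.85},{"rx":0,"ry":0,"rz":0,"dx":0,"dy":0,"dz":0.9,"gripper":0.85},{"rx":0,"ry":0,"rz":0,"dx":0,"dy":0,"dz":0.9,"gripper":0.85},{"rx":0,"ry":0,"rz":0,"dx":0,"dy":0,"dz":0.9,"gripper":0.8},{"rx":0,"ry":0,"rz":0,"dx":0,"dy":0,"dz":0.8,"gripper":0.8},{"rx":0,"ry":0,"rz":0,"dx":0,"dy":0,"dz":0.4,"gripper":0.7},{"rx":0,"ry":0,"rz":0,"dx":0,"dy":0,"dz":0,"gripper":0.4},{"rx":0,"ry":0,"rz":0,"dx":0,"dy":0,"dz":0,"gripper":0},{"rx":0,"ry":0,"rz":0,"dx":0,"dy":0,"dz":0,"gripper":0}]' 30
```

```text
clock: 12.85
tcp_pos: [0.6716, -0.1123, 0.0261]
tool_rot: [[-0.952, 0.307, 0.001], [0.307, 0.952, -0.002], [-0.001, -0.001, -1.0]]
force: [-1.7, -3.5, -0.2]
gripper_width: 0.0475
grasp_force: 30.0
```

```bash
python3 -m pendant '[{"rx":0,"ry":0,"rz":0,"dx":0,"dy":0,"dz":0,"gripper":0},{"rx":0,"ry":0,"rz":0,"dx":0,"dy":0,"dz":-0.4,"gripper":0},{"rx":0,"ry":0,"rz":0,"dx":0,"dy":0,"dz":-0.8,"gripper":0},{"rx":0,"ry":0,"rz":0,"dx":0,"dy":0,"dz":-1,"gripper":0},{"rx":0,"ry":0,"rz":0,"dx":0,"dy":0,"dz":-1,"gripper":0},{"rx":0,"ry":0,"rz":0,"dx":0,"dy":0,"dz":-1,"gripper":0},{"rx":0,"ry":0,"rz":0,"dx":0.4,"dy":0.4,"dz":-0.6,"gripper":0},{"rx":0,"ry":0,"rz":0,"dx":0.8,"dy":0.7,"dz":0,"gripper":0},{"rx":0,"ry":0,"rz":0,"dx":1,"dy":0.9,"dz":0,"gripper":0},{"rx":0,"ry":0,"rz":0,"dx":1,"dy":0.9,"dz":0,"gripper":0}]' 30
python3 -m pendant '[{"rx":0,"ry":0,"rz":0,"dx":1,"dy":0.9,"dz":0,"gripper":0},{"rx":0,"ry":0,"rz":0,"dx":1,"dy":0.9,"dz":0,"gripper":0},{"rx":0,"ry":0,"rz":0,"dx":1,"dy":0.9,"dz":0,"gripper":0},{"rx":0,"ry":0,"rz":0,"dx":1,"dy":0.9,"dz":0,"gripper":0},{"rx":0,"ry":0,"rz":0,"dx":1,"dy":0.9,"dz":0,"gripper":0},{"rx":0,"ry":0,"rz":0,"dx":1,"dy":0.9,"dz":0,"gripper":0},{"rx":0,"ry":0,"rz":0,"dx":1,"dy":0.9,"dz":0,"gripper":0},{"rx":0,"ry":0,"rz":0,"dx":0.7,"dy":0.6,"dz":0,"gripper":0},{"rx":0,"ry":0,"rz":0,"dx":0.2,"dy":0.2,"dz":0,"gripper":0},{"rx":0,"ry":0,"rz":0,"dx":0,"dy":0,"dz":0,"gripper":0}]' 30
python3 - <<'E'
from h import *
s=read_state();T=s['tcp_pos'];p,d,z=snap('wrist','w5');W=wristworld(z,d)
q=W[(np.hypot(W[...,0]-T[0],W[...,1]-T[1])<.045)&(W[...,2]>T[2]-.03)&(W[...,2]<T[2]+.06)&(d>0)]
v,u=np.mgrid[:400,:640]
t=(u>280)&(u<358)&(v<285)&(np.hypot(W[...,0]-T[0],W[...,1]-T[1])<.03)&(W[...,2]>T[2]-.03)&(W[...,2]<T[2]+.06)
q=W[t];print('z',q[:,2].min(),np.percentile(q[:,2],99.5))
c=q[(q[:,2]>T[2]-.02)&(q[:,2]<T[2]+.02)];A=np.c_[2*c[:,:2],np.ones(len(c))];s=np.linalg.lstsq(A,(c[:,:2]**2).sum(1),rcond=None)[0];print('axis',s[:2],np.sqrt(s[2]+s[:2]@s[:2]),T)
m=((W[...,2]<.026)&(W[...,2]>.012)&(W[...,1]<.3)).astype(np.uint8);n,l,st,ce=cv2.connectedComponentsWithStats(m)
for i in range(1,n):
    if st[i,4]>300: print(ce[i],st[i,4],cv2.minEnclosingCircle((W[l==i][:,:2]*1000).astype(np.float32)))
E
```

```text
clock: 14.1
tcp_pos: [0.6155, -0.0154, 0.1444]
tool_rot: [[-0.951, 0.308, -0.002], [0.308, 0.951, 0.002], [0.003, 0.001, -1.0]]
force: [0.8, -0.7, -6.0]
gripper_width: 0.0473
grasp_force: 29.9
clock: 15.35
tcp_pos: [0.4836, 0.2121, 0.1451]
tool_rot: [[-0.952, 0.307, -0.0], [0.307, 0.952, -0.0], [0.0, -0.0, -1.0]]
force: [1.0, -0.1, -5.8]
gripper_width: 0.0471
grasp_force: 29.9
z 0.1187424669685264 0.1874023212318539
axis [0.4844582  0.21283779] 0.023839569843418583 [0.48361088 0.21209323 0.14508121]
[313.77374943 186.11840294] 2179 ((486.74114990234375, 208.1732177734375), 35.46113967895508)
```

View pics/w5.png

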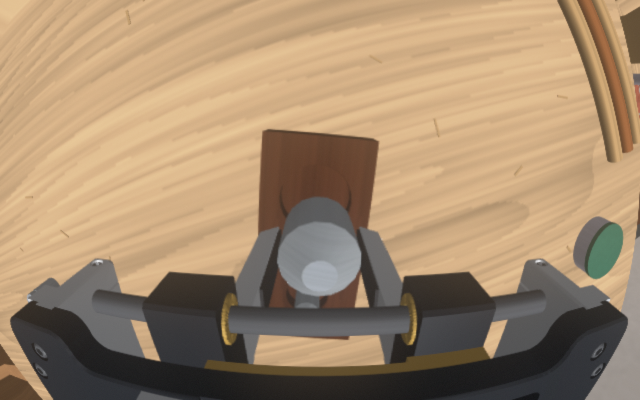

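The blunt tip is held upright over the wide pocket, whose rim shows around (315,190). It sits about 3 mm off centre, so I'll correct that while lowering.

```bash
python3 -m pendant '[{"rx":0,"ry":0,"rz":0,"dx":-0.1,"dy":-0.1,"dz":0.8,"gripper":0},{"rx":0,"ry":0,"rz":0,"dx":0,"dy":0,"dz":0.8,"gripper":0},{"rx":0,"ry":0,"rz":0,"dx":0,"dy":0,"dz":0.8,"gripper":0},{"rx":0,"ry":0,"rz":0,"dx":0,"dy":0,"dz":0.5,"gripper":0},{"rx":0,"ry":0,"rz":0,"dx":0,"dy":0,"dz":0.3,"gripper":0},{"rx":0,"ry":0,"rz":0,"dx":0,"dy":0,"dz":0.25,"gripper":0},{"rx":0,"ry":0,"rz":0,"dx":0,"dy":0,"dz":0.2,"gripper":0},{"rx":0,"ry":0,"rz":0,"dx":0,"dy":0,"dz":0.15,"gripper":0},{"rx":0,"ry":0,"rz":0,"dx":0,"dy":0,"dz":0.1,"gripper":0},{"rx":0,"ry":0,"rz":0,"dx":0,"dy":0,"dz":0,"gripper":0}]' 30
```

```text
clock: 16.65
tcp_pos: [0.4857, 0.2087, 0.0477]
tool_rot: [[-0.952, 0.308, -0.0], [0.308, 0.952, 0.0], [0.0, 0.0, -1.0]]
force: [-0.0, -0.2, -6.4]
gripper_width: 0.047
grasp_force: 29.9
```

```bash
python3 -m pendant '[{"rx":0,"ry":0,"rz":0,"dx":0,"dy":0,"dz":0.03,"gripper":0},{"rx":0,"ry":0,"rz":0,"dx":0,"dy":0,"dz":0.03,"gripper":0},{"rx":0,"ry":0,"rz":0,"dx":0,"dy":0,"dz":0,"gripper":0},{"rx":0,"ry":0,"rz":0,"dx":0,"dy":0,"dz":0,"gripper":0},{"rx":0,"ry":0,"rz":0,"dx":0,"dy":0,"dz":0,"gripper":0},{"rx":0,"ry":0,"rz":0,"dx":0,"dy":0,"dz":0,"gripper":0},{"rx":0,"ry":0,"rz":0,"dx":0,"dy":0,"dz":0,"gripper":0},{"rx":0,"ry":0,"rz":0,"dx":0,"dy":0,"dz":0,"gripper":0},{"rx":0,"ry":0,"rz":0,"dx":0,"dy":0,"dz":0,"gripper":0},{"rx":0,"ry":0,"rz":0,"dx":0,"dy":0,"dz":0,"gripper":0}]' 30
```

```text
clock: 17.9
tcp_pos: [0.4858, 0.2087, 0.0462]
tool_rot: [[-0.951, 0.308, 0.0], [0.308, 0.951, 0.0], [-0.0, 0.0, -1.0]]
force: [-0.1, -0.9, -5.4]
gripper_width: 0.0475
grasp_force: 29.9
```

```bash
python3 -m pendant '[{"rx":0,"ry":0,"rz":0,"dx":0,"dy":0,"dz":0.03,"gripper":0},{"rx":0,"ry":0,"rz":0,"dx":0,"dy":0,"dz":0.03,"gripper":0},{"rx":0,"ry":0,"rz":0,"dx":0,"dy":0,"dz":0.02,"gripper":0},{"rx":0,"ry":0,"rz":0,"dx":0,"dy":0,"dz":0,"gripper":0},{"rx":0,"ry":0,"rz":0,"dx":0,"dy":0,"dz":0,"gripper":0},{"rx":0,"ry":0,"rz":0,"dx":0,"dy":0,"dz":0,"gripper":0},{"rx":0,"ry":0,"rz":0,"dx":0,"dy":0,"dz":0,"gripper":0},{"rx":0,"ry":0,"rz":0,"dx":0,"dy":0,"dz":0,"gripper":0},{"rx":0,"ry":0,"rz":0,"dx":0,"dy":0,"dz":0,"gripper":0},{"rx":0,"ry":0,"rz":0,"dx":0,"dy":0,"dz":0,"gripper":0}]' 30
```

```text
clock: 19.15
tcp_pos: [0.4858, 0.2087, 0.0442]
tool_rot: [[-0.951, 0.308, 0.0], [0.308, 0.951, 0.0], [-0.0, 0.0, -1.0]]
force: [-0.3, 0.4, -5.9]
gripper_width: 0.0469
grasp_force: 29.9
```

```bash
python3 -m pendant '[{"rx":0,"ry":0,"rz":0,"dx":0,"dy":0,"dz":0.03,"gripper":0},{"rx":0,"ry":0,"rz":0,"dx":0,"dy":0,"dz":0.02,"gripper":0},{"rx":0,"ry":0,"rz":0,"dx":0,"dy":0,"dz":0,"gripper":0},{"rx":0,"ry":0,"rz":0,"dx":0,"dy":0,"dz":0,"gripper":0},{"rx":0,"ry":0,"rz":0,"dx":0,"dy":0,"dz":0,"gripper":0},{"rx":0,"ry":0,"rz":0,"dx":0,"dy":0,"dz":0,"gripper":0},{"rx":0,"ry":0,"rz":0,"dx":0,"dy":0,"dz":0,"gripper":0},{"rx":0,"ry":0,"rz":0,"dx":0,"dy":0,"dz":0,"gripper":0},{"rx":0,"ry":0,"rz":0,"dx":0,"dy":0,"dz":0,"gripper":0},{"rx":0,"ry":0,"rz":0,"dx":0,"dy":0,"dz":0,"gripper":0}]' 30
```

```text
clock: 20.4
tcp_pos: [0.4859, 0.2087, 0.044]
tool_rot: [[-0.952, 0.308, 0.001], [0.308, 0.952, 0.0], [-0.001, 0.0, -1.0]]
force: [-2.2, -1.2, 5.1]
gripper_width: 0.0475
grasp_force: 30.0
```

It has touched down: the force went from -5.9 to +5.1 N. I'll release and rise clear.

```bash
python3 -m pendant '[{"rx":0,"ry":0,"rz":0,"dx":0,"dy":0,"dz":0,"gripper":0.6},{"rx":0,"ry":0,"rz":0,"dx":0,"dy":0,"dz":0,"gripper":0.75},{"rx":0,"ry":0,"rz":0,"dx":0,"dy":0,"dz":0,"gripper":0.75},{"rx":0,"ry":0,"rz":0,"dx":0,"dy":0,"dz":-0.3,"gripper":0.75},{"rx":0,"ry":0,"rz":0,"dx":0,"dy":0,"dz":-0.7,"gripper":0.75},{"rx":0,"ry":0,"rz":0,"dx":0,"dy":0,"dz":-1,"gripper":0.75},{"rx":0,"ry":0,"rz":0,"dx":0,"dy":0,"dz":-1,"gripper":0.75},{"rx":0,"ry":0,"rz":0,"dx":0,"dy":0,"dz":-1,"gripper":0.75},{"rx":0,"ry":0,"rz":0,"dx":0,"dy":0,"dz":-1,"gripper":0.75},{"rx":0,"ry":0,"rz":0,"dx":0,"dy":0,"dz":0,"gripper":0.75}]' 30
python3 - <<'E'
from h import *
p,d,c=snap('wrist','w6');W=wristworld(c,d)
for n,x,y in(('blunt',.4858,.2096),('sharp',.587,.166)):
    q=W[(W[...,2]>.042)&(W[...,2]<.1)&(np.hypot(W[...,0]-x,W[...,1]-y)<.035)]
    print(n,np.percentile(q[:,2],99.5),cv2.minEnclosingCircle((q[:,:2]*1000).astype(np.float32)),q[q[:,2]>q[:,2].max()-.008].mean(0))
E
```

```text
clock: 21.65
tcp_pos: [0.4873, 0.2092, 0.1701]
tool_rot: [[-0.951, 0.308, 0.005], [0.308, 0.951, 0.002], [-0.004, 0.003, -1.0]]
force: [-0.6, 0.5, -0.0]
gripper_width: 0.0707
grasp_force: 0.0
blunt 0.08641863912345887 ((486.0590515136719, 209.07363891601562), 24.25193214416504) [0.48506087 0.20960012 0.08319478]
sharp 0.08916216918883588 ((586.3069458007812, 166.80091857910156), 13.180476188659668) [0.58551687 0.16752918 0.08556274]
```

View pics/w6.png

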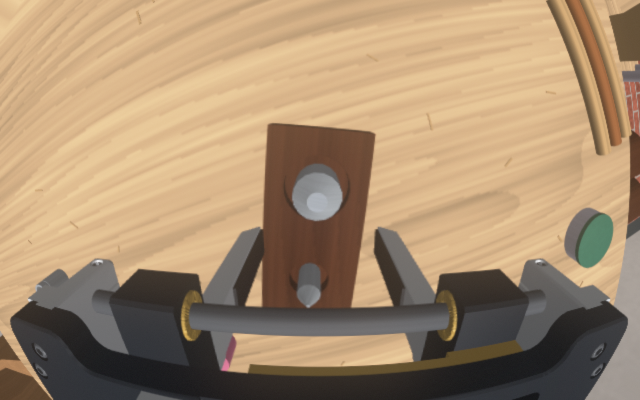

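Both tips stand upright and centred in their pockets, the blunt one at (317,192) and the sharp one at (309,285). Their tops measure 86 and about 90 mm, as expected, and the gripper is clear.

```bash
python3 -c "
from workcell import close_job
print(close_job())"
```

```text
the job is handed in; nothing more can be done
None
```

The job is handed in at about 22 s of the 54 s allowed: the blunt tip stands upright in the wide pocket and the sharp tip in the narrow one, both set down on the floor and released; no verdict came back.

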